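Load the spindle into the ribbon winder

ROBOT

A 7-joint arm with a two-finger parallel gripper is mounted at the origin on a cart in front of the work surface, level with it; the furniture and walls round the work are solid. World frame = base frame: x ahead of the robot, y to its left, z up, the work surface at z = 0. Lengths are in mm, angles in rad, forces in N, time in s.
With the tool pointing down it reaches from about 425 to 950 mm from the base axis. Payload 4.7 kg.
Tool frame: the origin (TCP) lies at the very end of the fingers, on their centre line; the grasp point (between the pads) lies 19 mm behind it (ctrl.pinch_z is the distance from the TCP to the grasp point, in mm); z points along the fingers, y is the line along which they close (so a half turn about z gives the same grasp; the last joint's range is limited). The gripper opens to 87 mm and grips with 3 to 60 N. Pads are 19 mm wide; open, the fingers measure 117 mm over their backs; the gripper's body (75 mm by 190 mm) begins 51 mm behind the grasp point.
Start: joints at [-1.242, 0.469, -0.049, 1.532, 0.024, 1.141, -0.082], TCP at [236.355, 632.286, 222.573] pointing down, gripper open.
Joint ranges: [-2.59, 2.59], [-0.33, 1.99], [-1.39, 1.29], [0.1, 2.45], [-1.04, 4.18], [0.21, 1.99], [-2.66, 2.66]. Speed limits (rad/s): [2.57, 2.57, 3.14, 3.14, 3.14, 3.14, 3.14].

INTERFACE

Orientations are given as a rotation vector (axis times angle).
In Python, from bench import monitor, get_image, camera_model, ctrl, find_in, trace gives the robot as it stands.
- The arm moves only by the shell command python3 -m handwheel 'ROWS' [FORCE]. ROWS is JSON, a list of rows, each an object of numbers: "x", "y", "z": the shift along the tool's x, y, z in units of 25 mm (1.0 is 25 mm); "ax", "ay", "az": the turn, a rotation vector about the tool's x, y, z in units of 5 degrees (1.0 is 5 degrees); "gripper": the finger opening in mm, from 0 to 87. A call has 1 to 12 rows; each row shifts and turns the commanded pose from where the row before left it, along the tool's axes as they then stand; what a row does not reach is not made up. A row lasts 1/12 s, in which the tool goes at most 41.7 mm and 7.16 degrees, less where a joint would pass 70% of its speed; a pose out of reach is approached as far as the arm can. A call is refused whole if a number of a shift passes 1 or a number of a turn 1, either way. A call with a gripper value outside its range is refused whole. The fingers move at their own pace and stop on an object; FORCE is the grip in N (left out, the last holds). Time passes only in rows, so rows that do not move let the fingers close. It gives the time, the measured TCP pose, the force, the opening and the grip force at its end, in the units of the state.
- monitor.get_state(): the state, without advancing time (a new reading comes with each control period).
- get_image(name): name is "side" or "top"; returns the picture (384x512x3 uint8, blue, green, red); there is no depth.
- camera_model(name): a dict with "fx", "fy", "cx", "cy" (pixels), "R" (3x3) and "t" (3): a world point X has camera coordinates R X + t. Camera axes: x right, y down, z forward; pixel columns grow to the right and rows downward; lengths in mm; the calibration is good to about 2 mm. A picture is of the moment at which its call begins. camera_model takes no time and is no camera call.
- ctrl.close_job(): hands the job in; it is judged then, once.
Trained networks look in the newest picture that a camera, given by its name, has taken for a name from the list of things; names that differ only in an ending like _2 or _b are one class to them, and where a whole thing is asked for, a point or a joint stands for the part that bears it (a point fixed in the world has none). Each returns a list of dicts, best first, with "conf" (0 to 1); they miss things now and then, are a little off and sometimes report something else, mostly with a low value. They report only what shows in the picture. A call takes as long as a camera call.
- find_in(thing, camera): "centre" ([column, row] in pixels, amid what is visible of it).
- trace(thing, camera): "region" (384x512 bool, what is visible of it) and "centre" ([column, row] in pixels, amid what is visible of it).
The state is a dict: "time_s": time; "q": joint angles; "joint_velocities": joint speeds; "joint_efforts": joint torques, N m; "eef_pos": TCP position; "eef_rot": TCP orientation; "ft_force": force on the tool from outside, world axes, zero at the start; "wrist_torque": the same for the moment, N m; "width": finger opening in mm; "grip_force": force on a finger pad.
Only numpy, scipy, OpenCV 4.12 (cv2) and the standard library are available. Lean on these libraries where they do the work, as an engineer would, in place of code of your own. Each camera call takes 0.05 s, during which the arm holds its last target. There are 200 camera calls.

TASK

Slide the clear orange-framed guard of the white ribbon winder fully open (away from its front), then take the blue-headed winding spindle out of its wooden stand, turn it so that its four splines mesh with the cross-shaped slots of the brass drive socket, and slide it straight down until its flange sits fully home on the brass. A spring in the socket pushes it back up, so keep hold of it and finish while still pressing it home; leave the ribbon spools, gift box and candle jar where they are.

Things in the scene. Friction and masses are not known exactly. Their poses are not given: they have to be found in the camera images.
- winder: white bench winder, fixed to the table, 220 mm (its x) by 150 mm (its y), deck top 60 mm above the table, with low aluminium rails to 70 mm. Origin: centre of its underside, on the table. Its x axis points from its front (black dial and switch, nearer the robot) to its back; its yaw varies by up to 0.3 rad.
- guard (a joint): travel of the guard, m: 0 shut (over the socket), 0.095 fully open; it slides along the winder's +x (away from its front). Rubs with about 2 N and stays where it is left. Starts shut or nearly so. The guard is a clear pane in an orange frame, 100 x 124 mm, 6 mm thick, its top 76 mm above the table
- guard_tab (a point): top centre of the guard's orange upright grip tab, 106 mm above the table; the tab is 14 mm thick along the winder's x, 44 mm along its y and stands 30 mm above the guard's frame. Pinch it across its 14 mm. When the guard is fully open the tab is 126 mm behind the socket
- socket (a point): centre of the mouth of the brass drive socket in the winder's deck, 62 mm above the table, on the winder's centre line 45 mm towards the front from its origin. z up, x and y along the two arms of the cross-shaped slot (arms 8.4 mm wide, 36 mm from end to end, 40 mm deep). The socket's turn varies freely, apart from the winder's yaw; it resists turning with about 0.3 N m. Brass outer diameter 52 mm
- spring_pad (a joint): spring pad on the axis of the socket, its top 22 mm below the mouth; value = how far it is pushed down, m: 0 free, 0.008 when the spindle is home. Pushes back with 3.6 N at first and 8.4 N at 8 mm
- spindle: loose upright winding spindle, about 0.15 kg, 98 mm tall. Origin: tip of its nose (lowest point), z up along it. From the tip: tapered round nose 8.6 mm across to 10 mm; four steel fins along its x and y, 5 mm thick, 32 mm end to end (first 3 mm thinner) to 30 mm; flange 44 mm across to 36 mm; white neck. Any quarter turn fits the slots. Home: origin 30 mm below the mouth
- spindle_head (a point): centre of the spindle's blue square head (the grip), 80 mm above its tip: 26 x 26 mm, 36 mm tall, flats square to the spindle's x and y, so in line with the fins; the white neck below it is 20 mm across and 26 mm long
- stand: dark wooden block 80 x 80 mm, 36 mm high, fixed to the table, with a round 37 mm hole in which the spindle hangs by its flange, its tip 6 mm above the table. Origin: centre of its underside
- ribbon_spool_0: red ribbon spool lying flat, 81 x 84 x 38 mm, loose; bystander. Origin: near the centre of its underside
- ribbon_spool_1: green ribbon spool lying flat, 81 x 84 x 26 mm, loose; bystander. Origin: near the centre of its underside
- gift_box: small green gift box with a red ribbon, 53 x 54 x 53 mm, loose; bystander. Origin: centre of its underside
- jar_candle_2: purple candle jar with a wooden lid, 66 x 65 x 91 mm, loose; bystander. Origin: centre of its underside

How it is judged:
By the outcome, as a careful person would: the job done as asked, in the order asked, and still so for the second after the job is handed in, while the arm keeps its last pose, push and grip.
It also fails if it takes over 45 s, if anything falls off the work surface, if the arm or the gripper's body presses on something with over 40 N, if the wrist force passes 120 N, or if a joint passes its speed limit or range.

## Working session

There is one attempt and no reset: what is moved stays moved. The work goes in short steps, Python scripts to look and compute and a shell command to move; the robot and the scene stay as the last step left them, time stands still between calls to the robot, and variables do not carry over. Pictures are saved under pics/ and viewed, at most 10 in all, crops included, and the job is handed in when it is done.

```bash
mkdir -p pics
cat > h.py <<'E'
import numpy as np, cv2
from bench import monitor, get_image, camera_model, ctrl, find_in, trace
from scipy.spatial.transform import Rotation as Rot
def proj(X,n):
    c=camera_model(n); p=np.array(c["R"])@np.array(X,float)+np.array(c["t"])
    return np.array([c["fx"]*p[0]/p[2]+c["cx"], c["fy"]*p[1]/p[2]+c["cy"]])
def atz(px,z,n):
    c=camera_model(n); R=np.array(c["R"]); t=np.array(c["t"])
    d=R.T@np.array([(px[0]-c["cx"])/c["fx"],(px[1]-c["cy"])/c["fy"],1.]); o=-R.T@t
    return o+d*(z-o[2])/d[2]
E
python3 - <<'E'
from h import *
for n in("top","side"):
    im=get_image(n); cv2.imwrite(f"pics/{n}0.png",im)
    c=camera_model(n); print(n,c["fx"],-np.array(c["R"]).T@np.array(c["t"]),np.round(c["R"],2).tolist())
for n in("top","side"):
    for th,z in(("winder",60),("guard_tab",106),("socket",62),("spindle_head",92),("stand",36),("ribbon_spool_0",19),("ribbon_spool_1",13),("gift_box",27),("jar_candle_2",45)):
        for d in find_in(th,n)[:2]: print(n,th,round(d["conf"],2),np.round(d["centre"],1),np.round(atz(d["centre"],z,n)))
s=monitor.get_state(); print(s["time_s"],s["eef_pos"],s["eef_rot"],Rot.from_rotvec(s["eef_rot"]).as_matrix().round(3).tolist())
E
```

```text
top 453.5255299065137 [ 482.92546721   67.03968566 1277.09276726] [[0.03, -1.0, -0.01], [-0.99, -0.02, -0.1], [0.1, 0.01, -0.99]]
side 442.07115253960416 [1099.59933847  755.35982032  858.24188343] [[-0.77, 0.63, -0.01], [0.44, 0.52, -0.73], [-0.46, -0.57, -0.68]]
top winder 0.75 [165.3 225.6] [514. 333.  60.]
top winder 0.32 [161.7 237.5] [482. 341.  60.]
top guard_tab 0.82 [162.4 237.8] [482. 329. 106.]
top spindle_head 0.58 [285.6 244.8] [472.  11.  92.]
top stand 0.68 [290.7 247.3] [465.  -6.  36.]
top ribbon_spool_0 0.75 [283.8 148.7] [740.  18.  19.]
top ribbon_spool_0 0.59 [353.6 172. ] [ 678. -179.   19.]
top ribbon_spool_1 0.75 [283.8 148.7] [741.  18.  13.]
top ribbon_spool_1 0.59 [353.6 172. ] [ 679. -180.   13.]
top gift_box 0.76 [327.4 145.9] [ 749. -104.   27.]
top jar_candle_2 0.72 [231.5 165.8] [683. 161.  45.]
side winder 0.55 [336.  251.3] [545. 354.  60.]
side guard_tab 0.64 [350.9 232.1] [510. 360. 106.]
side spindle_head 0.58 [262.7 166.9] [502.  37.  92.]
side stand 0.58 [265.2 179.8] [490.  33.  36.]
side ribbon_spool_0 0.92 [192.  220.4] [729.  18.  19.]
side ribbon_spool_0 0.85 [170.2 176.2] [ 679. -174.   19.]
side ribbon_spool_1 0.92 [192.  220.4] [726.  13.  13.]
side ribbon_spool_1 0.85 [170.2 176.2] [ 676. -180.   13.]
side gift_box 0.68 [156.7 196.3] [ 757. -115.   27.]
side jar_candle_2 0.69 [237.5 229.6] [671. 141.  45.]
side jar_candle_2 0.64 [349.7 230.8] [461. 323.  45.]
1.0 [236.34905144 632.29597065 222.57567968] [-5.58978465e-01 -3.09144896e+00 -1.69308855e-04] [[-0.937, 0.35, 0.0], [0.35, 0.937, 0.0], [0.0, 0.0, -1.0]]
```

View pics/top0.png

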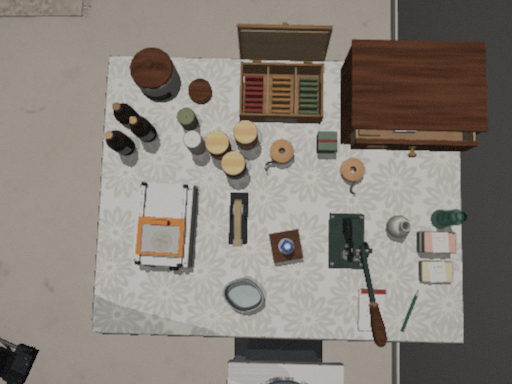

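View pics/side0.png

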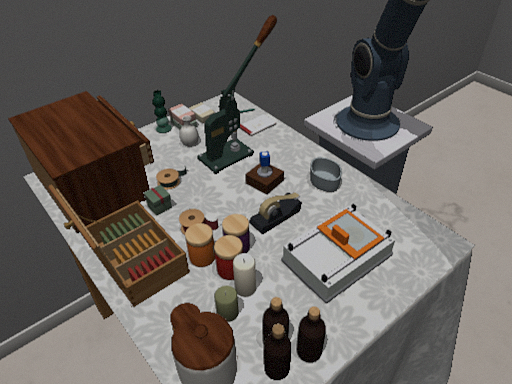

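Top: winder at (165,226) with the orange guard towards its front, spindle in its stand at (286,246), clutter nearby (tape dispenser at 238,218; bowl at 244,294). Side: tab at about (341,232), blue head at (265,160). Now zooming.

Run:
```python
from h import *
a=cv2.imread("pics/top0.png");b=cv2.imread("pics/side0.png")
f=lambda im,x,y,w,h:cv2.resize(im[y:y+h,x:x+w],(400,300),interpolation=cv2.INTER_CUBIC)
cv2.imwrite("pics/z1.png",np.vstack([np.hstack([f(a,110,178,120,90),f(a,260,225,56,42)]),np.hstack([f(b,272,200,128,96),f(b,236,142,64,48)])]))
for th,n in(("guard_tab","top"),("spindle_head","top"),("winder","top"),("stand","top"),("spindle_head","side"),("guard_tab","side")):
    for d in trace(th,n)[:2]:
        m=np.argwhere(d["region"])[:,::-1].astype(np.float32)
        print(th,n,round(d["conf"],2),len(m),np.round(d["centre"],1),cv2.minAreaRect(m))
```

```text
guard_tab top 0.95 1782 [160.7 236.2] ((159.47470092773438, 235.4046630859375), (47.157981872558594, 38.799293518066406), 3.5763344764709473)
spindle_head top 0.65 201 [285.7 245.1] ((285.5, 245.5), (15.0, 15.0), 90.0)
winder top 0.56 4984 [164.9 226.5] ((163.86209106445312, 225.6551971435547), (60.45711135864258, 87.03166961669922), 4.763641834259033)
stand top 0.63 753 [278.2 247.7] ((284.98077392578125, 245.40382385253906), (31.770814895629883, 30.005769729614258), 78.69007110595703)
spindle_head side 0.83 240 [261.1 167.9] ((264.0, 163.5), (23.0, 12.0), 90.0)
guard_tab side 0.86 1733 [352.3 232.2] ((350.2176513671875, 231.8293914794922), (57.81196594238281, 36.98664093017578), 40.601295471191406)
```

View pics/z1.png

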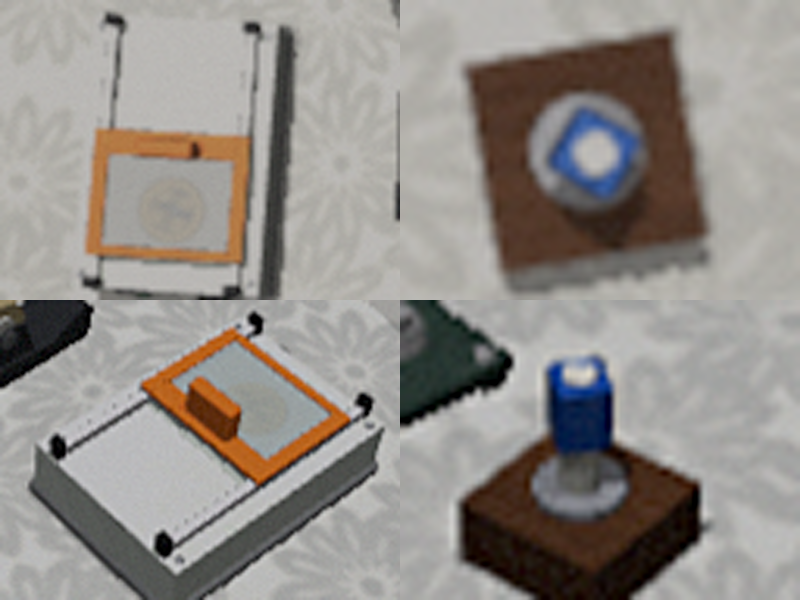

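Crop shows: the guard frame's corners at crop (97,129),(250,138),(240,263),(87,252), the socket faintly visible through the pane, and the head turned about 30° in a stand turned about 10°. Both are measurable by colour.

```bash
cat >> h.py <<'E'
def mask(im,lo,hi,box):
    hsv=cv2.cvtColor(im,cv2.COLOR_BGR2HSV); m=cv2.inRange(hsv,lo,hi); o=np.zeros_like(m); x,y,w,h=box
    o[y:y+h,x:x+w]=m[y:y+h,x:x+w]; return o
def rect(im,lo,hi,box,z,n,k=4):
    # subpixel: upsample, largest blob, minAreaRect, corners to world at z
    x,y,w,h=box; c=cv2.resize(im[y:y+h,x:x+w],None,fx=k,fy=k,interpolation=cv2.INTER_CUBIC)
    m=cv2.inRange(cv2.cvtColor(c,cv2.COLOR_BGR2HSV),lo,hi)
    cs=max(cv2.findContours(m,0,1)[0],key=cv2.contourArea)[:,0].astype(float)
    P=np.array([atz((p+.5)/k-.5+[x,y],z,n)[:2] for p in cs]).astype(np.float32)
    return P,cv2.minAreaRect(P)
E
python3 - <<'E'
from h import *
a=cv2.imread("pics/top0.png");b=cv2.imread("pics/side0.png")
P,r=rect(a,(5,120,100),(20,255,255),(110,178,120,90),76,"top"); print("guard",r)
for k in (4,8):
  P,r=rect(a,(100,90,60),(130,255,255),(260,225,56,42),104,"top",k); print("head",r, P.mean(0))
P,r=rect(a,(0,60,20),(15,255,110),(260,225,56,42),36,"top"); print("stand",r)
P,r=rect(b,(5,150,60),(20,255,255),(272,200,128,96),76,"side"); print("guard side",r)
# head from side: blue blob centre
P,r=rect(b,(100,90,40),(130,255,255),(236,142,64,48),86,"side"); print("head side z86",r)
E
```

```text
guard ((485.4928894042969, 341.47906494140625), (122.92708587646484, 99.52120208740234), 88.118896484375)
head ((468.8122863769531, 8.080780029296875), (26.460363388061523, 25.71746826171875), 60.87680435180664) [468.85767    8.063274]
head ((468.797607421875, 8.06952953338623), (26.570667266845703, 25.87615394592285), 60.66816711425781) [468.85785    8.058265]
stand ((468.5433044433594, 7.823017120361328), (78.75089263916016, 78.7212905883789), 11.257981300354004)
guard side ((488.73785400390625, 342.7997741699219), (124.84440612792969, 102.58097076416016), 88.009765625)
head side z86 ((469.0987854003906, 5.99560546875), (68.6859359741211, 28.28157615661621), 51.8492317199707)
```

Run:
```python
from h import *
print("tab side",atz((341.1,229.8),106,"side"),"tab top",atz((160.1,221.5),106,"top"),"socket top",atz((161.3,240.4),62,"top"))
u=np.array([np.cos(-.034),np.sin(-.034)])
for d in (36,40,44): print(d,np.array([486.5,342])+u*d)
b=cv2.imread("pics/side0.png");a=cv2.imread("pics/top0.png")
for d in (36,40,44):
  t=np.array([486.5,342])+u*d
  print(d,[(proj([*(t+s*7*u+w*22*np.array([-u[1],u[0]])),106],"side")-[272,200])*3.125 for s in(-1,1) for w in(-1,1)])
```

```text
tab side [521.53789331 340.50747527 106.        ] tab top [523.38882395 336.59307742 106.        ] socket top [474.63874442 341.0856382   62.        ]
36 [522.479194   340.77623581]
40 [526.47688223 340.64026201]
44 [530.47457045 340.50428821]
36 [array([200.74253969,  72.43811752]), array([244.00405325, 107.20179911]), array([187.21150028,  80.94251993]), array([230.38654689, 116.14147251])]
40 [array([196.89300562,  74.8575907 ]), array([240.13034969, 109.74482306]), array([183.31565205,  83.39110205]), array([226.46501961, 118.71589196])]
44 [array([193.03032356,  77.28532752]), array([236.24307186, 112.29675828]), array([179.40641764,  85.84809752]), array([222.52966569, 121.29938837])]
```

```bash
cat >> h.py <<'E'
def plan(x,y,z,yaw):
    s=monitor.get_state(); R=Rot.from_rotvec(s["eef_rot"]); p=np.array(s["eef_pos"])
    d=(np.array([x,y,z])-p); y0=np.degrees(np.arctan2(*R.as_matrix()[1::-1,1]))
    dy=(yaw-y0+90)%180-90
    R2=Rot.from_euler("z",dy,degrees=True)*Rot.from_matrix(np.column_stack([[np.sin(np.radians(y0)),-np.cos(np.radians(y0)),0],[np.cos(np.radians(y0)),np.sin(np.radians(y0)),0],[0,0,-1]]))
    print("t",round(s["time_s"],2),"pos",p.round(1),"yaw",y0.round(2),"F",np.round(s["ft_force"],1),"w",round(s["width"],1),"grip",round(s["grip_force"],1),"q7",round(s["q"][6],2))
    print("units now",(R.inv().apply(d)/25).round(3),"after turn",(R2.inv().apply(d)/25).round(3),"turn units",((R.inv()*R2).as_rotvec(degrees=True)/5).round(3))
E
python3 -c "
from h import *
plan(524,340.6,200,178.1)"
```

```text
Traceback (most recent call last):
  File "h.py", line 25, in plan
    R2=Rot.from_euler("z",dy,degrees=True)*Rot.from_matrix(np.column_stack([[np.sin(np.radians(y0)),-np.cos(np.radians(y0)),0],[np.cos(np.radians(y0)),np.sin(np.radians(y0)),0],[0,0,-1]]))
                                           ~~~~~~~~~~~~~~~^^^^^^^^^^^^^^^^^^^^^^^^^^^^^^^^^^^^^^^^^^^^^^^^^^^^^^^^^^^^^^^^^^^^^^^^^^^^^^^^^^^^^^^^^^^^^^^^^^^^^^^^^^^^^^^^^^^^^^^^^^^^^^^^^^
  File "scipy/spatial/transform/_rotation.pyx", line 1143, in scipy.spatial.transform._rotation.Rotation.from_matrix
ValueError: Non-positive determinant (left-handed or null coordinate frame) in rotation matrix 0: [[ 0.93667416  0.35020211  0.        ]
 [-0.35020211  0.93667416  0.        ]
 [ 0.          0.         -1.        ]].
```

```bash
sed -i 's/\[\[np.sin(np.radians(y0)),-np.cos(np.radians(y0)),0\]/[[-np.sin(np.radians(y0)),np.cos(np.radians(y0)),0]/' h.py
python3 -c "
from h import *
plan(524,340.6,200,178.1)"
```

```text
t 1.3 pos [236.3 632.3 222.6] yaw 69.5 F [-0.4  1.  -1. ] w 86.8 grip 0.0 q7 -0.08
units now [-14.863  -6.899   0.902] after turn [-11.279  11.887   0.903] turn units [ 0.000e+00 -1.000e-03  1.428e+01]
```

```bash
python3 -m handwheel '[{"x":-0.93,"y":-0.43,"gripper":50},{"x":-0.93,"y":-0.43},{"x":-0.93,"y":-0.43},{"x":-0.93,"y":-0.43},{"x":-0.93,"y":-0.43},{"x":-0.93,"y":-0.43},{"x":-0.93,"y":-0.43},{"x":-0.93,"y":-0.43},{"x":-0.93,"y":-0.43},{"x":-0.93,"y":-0.43},{"x":-0.93,"y":-0.43},{"x":-0.93,"y":-0.43}]' 
python3 -m handwheel '[{"x":-0.93,"y":-0.43},{"x":-0.93,"y":-0.43},{"x":-0.92,"y":-0.44},{"x":-0.92,"y":-0.44},{"az":1},{"az":1},{"az":1},{"az":1},{"az":1},{"az":1},{"az":1},{"az":1}]'
python3 -m handwheel '[{"az":1,"z":0.5},{"az":1,"z":0.5},{"az":1,"z":0.5},{"az":1,"z":0.5},{"az":1},{"az":1},{"az":0.28},{}]' 
python3 -c "
from h import *
plan(524,340.6,81,178.1)"
```

```text
t 1.3 pos [236.3 632.3 222.6] yaw 69.5 F [-0.4  1.  -1. ] w 86.8 grip 0.0 q7 -0.08
units now [-14.863  -6.899   5.662] after turn [-11.279  11.887   5.663] turn units [ 0.000e+00 -1.000e-03  1.428e+01]validation failed for argument at $[0]...
validation failed for argument at $[0]...
validation failed for argument at $[0]...
```

```bash
python3 -m handwheel '[{"x":-0.93,"y":-0.43,"z":0,"ax":0,"ay":0,"az":0,"gripper":50}]'; python3 -m handwheel '[{"x":-0.93,"y":-0.43,"z":0,"ax":0,"ay":0,"az":0}]'
```

```text
time_s: 1.38
eef_pos: [248.7, 617.6, 222.3]
eef_rot: [-0.545, -3.089, -0.004]
ft_force: [-1.6, 1.5, 0.3]
width: 84.4
grip_force: 0.0validation failed for argument at $[0]...
```

```bash
python3 -m handwheel '[{"x":-0.93,"y":-0.43,"z":0,"ax":0,"ay":0,"az":0,"gripper":50},{"x":-0.93,"y":-0.43,"z":0,"ax":0,"ay":0,"az":0,"gripper":50},{"x":-0.93,"y":-0.43,"z":0,"ax":0,"ay":0,"az":0,"gripper":50},{"x":-0.93,"y":-0.43,"z":0,"ax":0,"ay":0,"az":0,"gripper":50},{"x":-0.93,"y":-0.43,"z":0,"ax":0,"ay":0,"az":0,"gripper":50},{"x":-0.93,"y":-0.43,"z":0,"ax":0,"ay":0,"az":0,"gripper":50},{"x":-0.93,"y":-0.43,"z":0,"ax":0,"ay":0,"az":0,"gripper":50},{"x":-0.93,"y":-0.43,"z":0,"ax":0,"ay":0,"az":0,"gripper":50},{"x":-0.93,"y":-0.43,"z":0,"ax":0,"ay":0,"az":0,"gripper":50},{"x":-0.93,"y":-0.43,"z":0,"ax":0,"ay":0,"az":0,"gripper":50},{"x":-0.93,"y":-0.43,"z":0,"ax":0,"ay":0,"az":0,"gripper":50}]'; python3 -m handwheel '[{"x":-0.93,"y":-0.43,"z":0,"ax":0,"ay":0,"az":0,"gripper":50},{"x":-0.93,"y":-0.43,"z":0,"ax":0,"ay":0,"az":0,"gripper":50},{"x":-0.93,"y":-0.43,"z":0,"ax":0,"ay":0,"az":0,"gripper":50},{"x":-0.93,"y":-0.43,"z":0,"ax":0,"ay":0,"az":0,"gripper":50},{"x":0,"y":0,"z":0,"ax":0,"ay":0,"az":1,"gripper":50},{"x":0,"y":0,"z":0,"ax":0,"ay":0,"az":1,"gripper":50},{"x":0,"y":0,"z":0,"ax":0,"ay":0,"az":1,"gripper":50},{"x":0,"y":0,"z":0,"ax":0,"ay":0,"az":1,"gripper":50},{"x":0,"y":0,"z":0,"ax":0,"ay":0,"az":1,"gripper":50},{"x":0,"y":0,"z":0,"ax":0,"ay":0,"az":1,"gripper":50},{"x":0,"y":0,"z":0,"ax":0,"ay":0,"az":1,"gripper":50},{"x":0,"y":0,"z":0,"ax":0,"ay":0,"az":1,"gripper":50}]'
python3 -m handwheel '[{"x":0,"y":0,"z":0.7,"ax":0,"ay":0,"az":1,"gripper":50},{"x":0,"y":0,"z":0.7,"ax":0,"ay":0,"az":1,"gripper":50},{"x":0,"y":0,"z":0.7,"ax":0,"ay":0,"az":1,"gripper":50},{"x":0,"y":0,"z":0.7,"ax":0,"ay":0,"az":1,"gripper":50},{"x":0,"y":0,"z":0,"ax":0,"ay":0,"az":1,"gripper":50},{"x":0,"y":0,"z":0,"ax":0,"ay":0,"az":1,"gripper":50},{"x":0,"y":0,"z":0,"ax":0,"ay":0,"az":0.28,"gripper":50},{"x":0,"y":0,"z":0,"ax":0,"ay":0,"az":0,"gripper":50}]'
python3 -c "
from h import *
plan(524,340.6,81,178.1)"
```

```text
time_s: 2.3
eef_pos: [453.3, 412.8, 222.7]
eef_rot: [0.559, 3.091, 0.001]
ft_force: [1.0, 0.2, -1.1]
width: 50.0
grip_force: 0.0
time_s: 3.3
eef_pos: [524.5, 341.0, 222.6]
eef_rot: [-1.588, -2.71, -0.0]
ft_force: [-0.7, -0.1, 0.5]
width: 50.2
grip_force: 0.0
time_s: 3.97
eef_pos: [524.6, 341.1, 152.6]
eef_rot: [2.257, 2.186, 0.0]
ft_force: [0.7, 0.6, 0.3]
width: 49.9
grip_force: 0.0
t 3.97 pos [524.6 341.1 152.6] yaw -1.84 F [0.7 0.6 0.3] w 49.9 grip 0.0 q7 -0.52
units now [-0.022 -0.023  2.864] after turn [-0.022 -0.022  2.864] turn units [ 0.003 -0.001  0.013]
```

Accurate tracking. Down to z≈82 and pinch the tab.

```bash
python3 -m handwheel '[{"x":0,"y":0,"z":0.7,"ax":0,"ay":0,"az":0,"gripper":50},{"x":0,"y":0,"z":0.7,"ax":0,"ay":0,"az":0,"gripper":50},{"x":0,"y":0,"z":0.7,"ax":0,"ay":0,"az":0,"gripper":50},{"x":0,"y":0,"z":0.7,"ax":0,"ay":0,"az":0,"gripper":50},{"x":0,"y":0,"z":0,"ax":0,"ay":0,"az":0,"gripper":10},{"x":0,"y":0,"z":0,"ax":0,"ay":0,"az":0,"gripper":10},{"x":0,"y":0,"z":0,"ax":0,"ay":0,"az":0,"gripper":10},{"x":0,"y":0,"z":0,"ax":0,"ay":0,"az":0,"gripper":10},{"x":0,"y":0,"z":0,"ax":0,"ay":0,"az":0,"gripper":10},{"x":0,"y":0,"z":0,"ax":0,"ay":0,"az":0,"gripper":10}]' 15
python3 -c "
from h import *
plan(600,337.5,82,178.1)"
```

```text
time_s: 4.8
eef_pos: [524.9, 341.3, 83.6]
eef_rot: [-2.258, -2.184, -0.002]
ft_force: [-1.9, -0.5, 0.5]
width: 18.3
grip_force: 0.8
t 4.8 pos [524.9 341.3  83.6] yaw -1.89 F [-1.9 -0.5  0.5] w 18.3 grip 0.8 q7 -0.5
units now [-0.052  3.007  0.065] after turn [-0.051  3.007  0.063] turn units [ 0.011 -0.014  0.002]
```

```bash
python3 -m handwheel '[{"x":0,"y":0,"z":0,"ax":0,"ay":0,"az":0,"gripper":10},{"x":0,"y":0,"z":0,"ax":0,"ay":0,"az":0,"gripper":10},{"x":0,"y":0,"z":0,"ax":0,"ay":0,"az":0,"gripper":10},{"x":0,"y":0.2,"z":0,"ax":0,"ay":0,"az":0,"gripper":10},{"x":0,"y":0.3,"z":0,"ax":0,"ay":0,"az":0,"gripper":10},{"x":0,"y":0.3,"z":0,"ax":0,"ay":0,"az":0,"gripper":10},{"x":0,"y":0.4,"z":0,"ax":0,"ay":0,"az":0,"gripper":10},{"x":0,"y":0.4,"z":0,"ax":0,"ay":0,"az":0,"gripper":10},{"x":0,"y":0.4,"z":0,"ax":0,"ay":0,"az":0,"gripper":10},{"x":0,"y":0.4,"z":0,"ax":0,"ay":0,"az":0,"gripper":10}]'
python3 -m handwheel '[{"x":0,"y":0.2,"z":0,"ax":0,"ay":0,"az":0,"gripper":10},{"x":0,"y":0.1,"z":0,"ax":0,"ay":0,"az":0,"gripper":10}]'
```

```text
time_s: 5.63
eef_pos: [585.7, 339.3, 83.2]
eef_rot: [-2.258, -2.184, -0.002]
ft_force: [-2.0, 0.4, 4.9]
width: 13.7
grip_force: 15.0
time_s: 5.8
eef_pos: [593.7, 339.0, 83.2]
eef_rot: [2.258, 2.183, 0.003]
ft_force: [-1.4, -0.1, 6.1]
width: 13.7
grip_force: 15.0
```

Run:
```python
from h import *
a=get_image("top"); cv2.imwrite("pics/top1.png",a)
f=lambda im,x,y,w,h:cv2.resize(im[y:y+h,x:x+w],(400,300),interpolation=cv2.INTER_CUBIC)
cv2.imwrite("pics/z2.png",np.hstack([f(a,110,168,120,90),f(a,140,220,48,36)]))
for d in find_in("socket","top")[:2]: print(d, atz(d["centre"],62,"top"))
plan(600,337.5,82,178.1)
```

```text
{'centre': [165.0, 238.0], 'conf': 0.44} [481.26366687 331.49867285  62.        ]
t 5.9 pos [594.  339.   83.2] yaw -1.92 F [1.3 0.9 4.3] w 13.8 grip 15.0 q7 -0.44
units now [-0.052  0.241  0.049] after turn [-0.052  0.241  0.048] turn units [ 0.034 -0.016 -0.004]
```

View pics/z2.png

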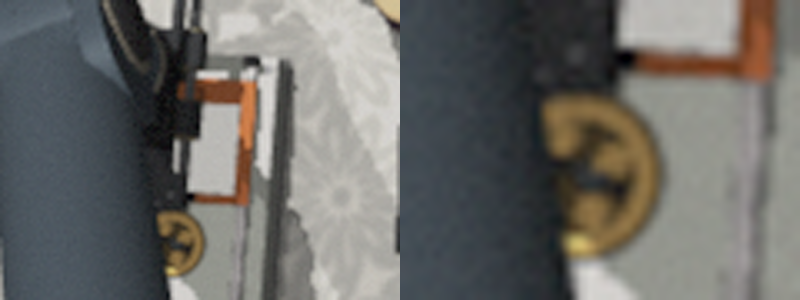

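The socket shows half uncovered by the arm, centre ≈ pixel (161.6,241), so open tab ≈ x 599. Continue to the stop.

```bash
python3 -m handwheel '[{"x":0,"y":0.12,"z":0,"ax":0,"ay":0,"az":0,"gripper":10},{"x":0,"y":0.12,"z":0,"ax":0,"ay":0,"az":0,"gripper":10},{"x":0,"y":0,"z":0,"ax":0,"ay":0,"az":0,"gripper":10}]'; python3 -m handwheel '[{"x":0,"y":0.1,"z":0,"ax":0,"ay":0,"az":0,"gripper":10},{"x":0,"y":0.1,"z":0,"ax":0,"ay":0,"az":0,"gripper":10},{"x":0,"y":0,"z":0,"ax":0,"ay":0,"az":0,"gripper":10}]'
```

```text
time_s: 6.15
eef_pos: [599.2, 338.8, 83.2]
eef_rot: [2.258, 2.184, 0.003]
ft_force: [1.4, 0.1, 5.2]
width: 13.5
grip_force: 15.0
time_s: 6.4
eef_pos: [600.4, 338.8, 83.1]
eef_rot: [-2.254, -2.182, 0.007]
ft_force: [-8.3, -0.9, 12.6]
width: 13.7
grip_force: 15.0
```

```bash
python3 -m handwheel '[{"x":0,"y":0.1,"z":0,"ax":0,"ay":0,"az":0,"gripper":10},{"x":0,"y":0,"z":0,"ax":0,"ay":0,"az":0,"gripper":10}]'; python3 -m handwheel '[{"x":0,"y":-0.2,"z":0,"ax":0,"ay":0,"az":0,"gripper":10},{"x":0,"y":0,"z":0,"ax":0,"ay":0,"az":0,"gripper":40},{"x":0,"y":0,"z":0,"ax":0,"ay":0,"az":0,"gripper":40},{"x":0,"y":0,"z":0,"ax":0,"ay":0,"az":0,"gripper":40},{"x":0,"y":0,"z":-0.8,"ax":0,"ay":0,"az":0,"gripper":40},{"x":0,"y":0,"z":-0.8,"ax":0,"ay":0,"az":0,"gripper":40},{"x":0,"y":0,"z":-0.8,"ax":0,"ay":0,"az":0,"gripper":40},{"x":0,"y":0,"z":-0.8,"ax":0,"ay":0,"az":0,"gripper":50},{"x":0,"y":0,"z":-0.8,"ax":0,"ay":0,"az":0,"gripper":60},{"x":0,"y":0,"z":-0.4,"ax":0,"ay":0,"az":0,"gripper":60}]'
python3 -c "
from h import *
plan(469,8,180,-29.2)
plan(469,8,180,60.8)"
```

```text
time_s: 6.57
eef_pos: [600.4, 338.8, 83.0]
eef_rot: [-2.251, -2.181, 0.014]
ft_force: [-14.3, -1.6, 15.9]
width: 14.2
grip_force: 15.0
time_s: 7.4
eef_pos: [602.0, 338.4, 194.8]
eef_rot: [2.258, 2.183, 0.005]
ft_force: [0.8, -0.2, -0.2]
width: 52.8
grip_force: 0.0
t 7.4 pos [602.  338.4 194.8] yaw -1.94 F [ 0.8 -0.2 -0.2] w 52.8 grip 0.0 q7 -0.46
units now [-13.39   -4.871   0.557] after turn [-14.132   1.805   0.593] turn units [ 0.03  -0.026  5.452]
t 7.4 pos [602.  338.4 194.8] yaw -1.94 F [ 0.8 -0.2 -0.2] w 52.8 grip 0.0 q7 -0.46
units now [-13.39   -4.871   0.557] after turn [ -1.805 -14.132   0.593] turn units [ 4.1000e-02  3.0000e-03 -1.2548e+01]
```

Hard stop confirmed at the tab x≈600 (14 N, no motion). Now to the spindle.

```bash
python3 -m handwheel '[{"x":-0.95,"y":-0.35,"z":0,"ax":0,"ay":0,"az":0,"gripper":60},{"x":-0.95,"y":-0.35,"z":0,"ax":0,"ay":0,"az":0,"gripper":60},{"x":-0.95,"y":-0.35,"z":0,"ax":0,"ay":0,"az":0,"gripper":60},{"x":-0.95,"y":-0.35,"z":0,"ax":0,"ay":0,"az":0,"gripper":60},{"x":-0.95,"y":-0.35,"z":0,"ax":0,"ay":0,"az":0,"gripper":60},{"x":-0.95,"y":-0.35,"z":0,"ax":0,"ay":0,"az":0,"gripper":60},{"x":-0.95,"y":-0.35,"z":0,"ax":0,"ay":0,"az":0,"gripper":60},{"x":-0.95,"y":-0.35,"z":0,"ax":0,"ay":0,"az":0,"gripper":60},{"x":-0.95,"y":-0.35,"z":0,"ax":0,"ay":0,"az":0,"gripper":60},{"x":-0.95,"y":-0.35,"z":0,"ax":0,"ay":0,"az":0,"gripper":60},{"x":-0.95,"y":-0.35,"z":0,"ax":0,"ay":0,"az":0,"gripper":60},{"x":-0.95,"y":-0.35,"z":0,"ax":0,"ay":0,"az":0,"gripper":60}]'
python3 -m handwheel '[{"x":-0.95,"y":-0.35,"z":0,"ax":0,"ay":0,"az":0,"gripper":60},{"x":-0.95,"y":-0.35,"z":0,"ax":0,"ay":0,"az":0,"gripper":60},{"x":0,"y":0,"z":0,"ax":0,"ay":0,"az":1,"gripper":60},{"x":0,"y":0,"z":0,"ax":0,"ay":0,"az":1,"gripper":60},{"x":0,"y":0,"z":0,"ax":0,"ay":0,"az":1,"gripper":60},{"x":0,"y":0,"z":0,"ax":0,"ay":0,"az":1,"gripper":60},{"x":0,"y":0,"z":0,"ax":0,"ay":0,"az":1,"gripper":60},{"x":0,"y":0,"z":0,"ax":0,"ay":0,"az":0.45,"gripper":60},{"x":0,"y":0,"z":0,"ax":0,"ay":0,"az":0,"gripper":60}]'
python3 - <<'E'
from h import *
a=get_image("top"); cv2.imwrite("pics/top2.png",a); b=get_image("side"); cv2.imwrite("pics/side2.png",b)
f=lambda im,x,y,w,h:cv2.resize(im[y:y+h,x:x+w],(400,300),interpolation=cv2.INTER_CUBIC)
cv2.imwrite("pics/z3.png",np.vstack([np.hstack([f(a,110,178,120,90),f(a,142,226,40,30)]),np.hstack([f(b,330,195,56,42),f(b,200,60,160,120)])]))
P,r=rect(a,(12,60,50),(30,255,255),(142,226,40,30),62,"top",8); print("brass",cv2.minEnclosingCircle(P),r)
P,r=rect(a,(5,120,100),(20,255,255),(110,168,120,90),76,"top"); print("guard",r)
plan(469,8,67.5,-29.2)
E
```

```text
time_s: 8.4
eef_pos: [485.4, 55.6, 192.0]
eef_rot: [-2.258, -2.184, 0.001]
ft_force: [0.6, -0.6, -0.5]
width: 60.2
grip_force: 0.0
time_s: 9.15
eef_pos: [466.9, 9.8, 192.0]
eef_rot: [2.71, 1.59, -0.001]
ft_force: [0.1, 0.7, 0.0]
width: 60.1
grip_force: 0.0
brass ((474.0946350097656, 342.077392578125), 26.677785873413086) ((474.23638916015625, 342.18609619140625), (52.4413948059082, 52.500892639160156), 1.483237862586975)
guard ((563.5897827148438, 338.80902099609375), (122.64139556884766, 100.15784454345703), 88.26487731933594)
t 9.25 pos [466.9   9.9 192.2] yaw -29.1 F [-0.   0.6 -0.4] w 60.1 grip 0.0 q7 -0.51
units now [-0.024  0.111  4.987] after turn [-0.027  0.11   4.987] turn units [-0.004  0.007  0.02 ]
```

View pics/z3.png

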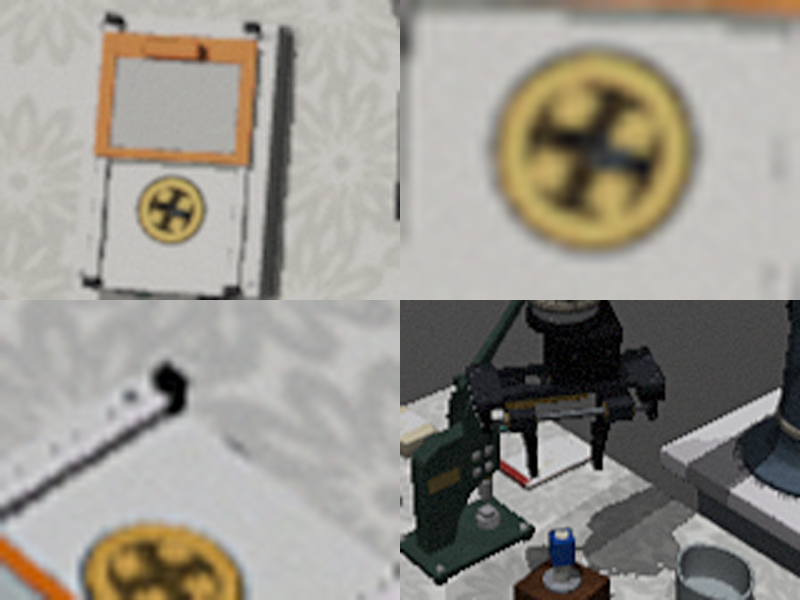

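Guard is fully open and clear of the socket; the cross is visible with one arm running about 15–20° off image horizontal. Fit the cross angle in both views.

```bash
python3 - <<'E'
from h import *
from scipy.ndimage import map_coordinates
g=np.arange(-24,24.01,.5); X,Y=np.meshgrid(g,g,indexing="ij")
for n,c0 in(("top",(474.1,342.1)),("side",None)):
    im=cv2.imread(f"pics/{n}2.png")
    if c0 is None:
        p=proj([474.1,342.1,62],"side").astype(int); 
        P,r=rect(im,(12,60,50),(30,255,255),(p[0]-25,p[1]-20,50,40),62,"side",8); c0,rad=cv2.minEnclosingCircle(P); print("side brass",c0,rad,r)
    v=cv2.cvtColor(im,cv2.COLOR_BGR2GRAY).astype(float)
    best=[]
    for th in np.arange(0,90,1):
      c,s=np.cos(np.radians(th)),np.sin(np.radians(th)); 
      for dx in(-2,-1,0,1,2):
       for dy in(-2,-1,0,1,2):
        pts=np.array([(x,y) for x in np.arange(-22,22.1,1) for y in np.arange(-22,22.1,1) if x*x+y*y<22**2])
        ins=((abs(pts[:,0])<4.2)&(abs(pts[:,1])<18))|((abs(pts[:,1])<4.2)&(abs(pts[:,0])<18))
        w=pts@np.array([[c,s],[-s,c]])+[c0[0]+dx,c0[1]+dy]
        cm=camera_model(n); q=(np.array(cm["R"])@np.c_[w,np.full(len(w),62)].T).T+np.array(cm["t"])
        u=cm["fx"]*q[:,0]/q[:,2]+cm["cx"]; vv=cm["fy"]*q[:,1]/q[:,2]+cm["cy"]
        I=map_coordinates(v,[vv,u],order=1); best.append((np.corrcoef(I,ins)[0,1],th,c0[0]+dx,c0[1]+dy))
    best.sort(); print(n,np.round(best[:4],2).tolist())
E
python3 -m handwheel '[{"x":0,"y":0.11,"z":0.7,"ax":0,"ay":0,"az":0,"gripper":60},{"x":0,"y":0,"z":0.7,"ax":0,"ay":0,"az":0,"gripper":60},{"x":0,"y":0,"z":0.7,"ax":0,"ay":0,"az":0,"gripper":60},{"x":0,"y":0,"z":0.7,"ax":0,"ay":0,"az":0,"gripper":60},{"x":0,"y":0,"z":0.7,"ax":0,"ay":0,"az":0,"gripper":60},{"x":0,"y":0,"z":0.7,"ax":0,"ay":0,"az":0,"gripper":60},{"x":0,"y":0,"z":0.7,"ax":0,"ay":0,"az":0,"gripper":60},{"x":0,"y":0,"z":0.1,"ax":0,"ay":0,"az":0,"gripper":60},{"x":0,"y":0,"z":0,"ax":0,"ay":0,"az":0,"gripper":60}]'
```

```text
time_s: 10.0
eef_pos: [468.7, 8.5, 66.7]
eef_rot: [-2.708, -1.591, 0.004]
ft_force: [-0.6, -0.4, 0.1]
width: 60.2
grip_force: 0.0Traceback (most recent call last):
  File "<stdin>", line 18, in <module>
ValueError: time passes only in moves, steps and waits
```

```bash
python3 -m handwheel '[{"x":0,"y":0,"z":0,"ax":0,"ay":0,"az":0,"gripper":15},{"x":0,"y":0,"z":0,"ax":0,"ay":0,"az":0,"gripper":15},{"x":0,"y":0,"z":0,"ax":0,"ay":0,"az":0,"gripper":15},{"x":0,"y":0,"z":0,"ax":0,"ay":0,"az":0,"gripper":15},{"x":0,"y":0,"z":0,"ax":0,"ay":0,"az":0,"gripper":15},{"x":0,"y":0,"z":0,"ax":0,"ay":0,"az":0,"gripper":15},{"x":0,"y":0,"z":0,"ax":0,"ay":0,"az":0,"gripper":15},{"x":0,"y":0,"z":0,"ax":0,"ay":0,"az":0,"gripper":15}]' 40
cat > cross.py <<'E'
from h import *
from scipy.ndimage import map_coordinates
pts=np.array([(x,y) for x in np.arange(-22,22.1,1) for y in np.arange(-22,22.1,1) if x*x+y*y<22**2])
ins=((abs(pts[:,0])<4.2)&(abs(pts[:,1])<18))|((abs(pts[:,1])<4.2)&(abs(pts[:,0])<18))
def fit(n,v,c0):
    cm=camera_model(n); best=[]
    for th in range(90):
      c,s=np.cos(np.radians(th)),np.sin(np.radians(th))
      for dx in(-2,-1,0,1,2):
       for dy in(-2,-1,0,1,2):
        w=pts@np.array([[c,s],[-s,c]])+[c0[0]+dx,c0[1]+dy]
        q=(np.array(cm["R"])@np.c_[w,np.full(len(w),62)].T).T+np.array(cm["t"])
        I=map_coordinates(v,[cm["fy"]*q[:,1]/q[:,2]+cm["cy"],cm["fx"]*q[:,0]/q[:,2]+cm["cx"]],order=1)
        best.append((np.corrcoef(I,ins)[0,1],th,c0[0]+dx,c0[1]+dy))
    best.sort(); print(n,np.round(best[:5],2).tolist())
if __name__=="__main__":
  for n in("top","side"):
    im=cv2.imread(f"pics/{n}2.png"); c0=(474.1,342.1)
    if n=="side":
        p=proj([474.1,342.1,62],n).astype(int)
        P,r=rect(im,(12,60,50),(30,255,255),(p[0]-25,p[1]-20,50,40),62,n,8); c0,rad=cv2.minEnclosingCircle(P); print("brass",c0,rad,r)
    fit(n,cv2.cvtColor(im,cv2.COLOR_BGR2GRAY).astype(float),c0)
E
python3 cross.py
```

```text
time_s: 10.67
eef_pos: [469.7, 8.9, 67.8]
eef_rot: [-2.709, -1.591, -0.001]
ft_force: [0.6, -1.3, 3.0]
width: 25.6
grip_force: 39.8
top [[-0.87, 70.0, 474.1, 342.1], [-0.87, 71.0, 474.1, 342.1], [-0.86, 69.0, 474.1, 342.1], [-0.86, 70.0, 474.1, 343.1], [-0.86, 71.0, 474.1, 343.1]]
brass (503.56597900390625, 337.4587707519531) 53.65248107910156 ((481.98590087890625, 338.8344421386719), (107.10897064208984, 64.04605865478516), 86.52710723876953)
side [[-0.29, 12.0, 505.57, 338.46], [-0.29, 13.0, 505.57, 338.46], [-0.29, 11.0, 505.57, 338.46], [-0.29, 14.0, 505.57, 338.46], [-0.29, 14.0, 505.57, 339.46]]
```

```bash
python3 -m handwheel '[{"x":0,"y":0,"z":-0.3,"ax":0,"ay":0,"az":0,"gripper":15},{"x":0,"y":0,"z":-0.4,"ax":0,"ay":0,"az":0,"gripper":15},{"x":0,"y":0,"z":-0.5,"ax":0,"ay":0,"az":0,"gripper":15},{"x":0,"y":0,"z":-0.6,"ax":0,"ay":0,"az":0,"gripper":15},{"x":0,"y":0,"z":-0.7,"ax":0,"ay":0,"az":0,"gripper":15},{"x":0,"y":0,"z":-0.7,"ax":0,"ay":0,"az":0,"gripper":15},{"x":0,"y":0,"z":-0.7,"ax":0,"ay":0,"az":0,"gripper":15},{"x":0,"y":0,"z":-0.4,"ax":0,"ay":0,"az":0,"gripper":15},{"x":0,"y":0,"z":-0.2,"ax":0,"ay":0,"az":0,"gripper":15},{"x":0,"y":0,"z":0,"ax":0,"ay":0,"az":0,"gripper":15}]'
python3 - <<'E'
from cross import *
fit("side",cv2.cvtColor(cv2.imread("pics/side2.png"),cv2.COLOR_BGR2GRAY).astype(float),(475,342))
im=get_image("side"); cv2.imwrite("pics/side3.png",im)
s=monitor.get_state(); p=proj(s["eef_pos"],"side").astype(int); print(p)
c=im[p[1]-60:p[1]+60,p[0]-80:p[0]+80]; cv2.imwrite("pics/z4.png",cv2.resize(c,(640,480),interpolation=cv2.INTER_CUBIC))
plan(474.1,342.1,178,-20)
E
```

```text
time_s: 11.5
eef_pos: [470.0, 8.9, 181.1]
eef_rot: [2.709, 1.591, 0.003]
ft_force: [0.4, 0.0, -1.8]
width: 25.6
grip_force: 39.8
side [[-0.84, 70.0, 475.0, 342.0], [-0.84, 71.0, 475.0, 342.0], [-0.84, 69.0, 475.0, 342.0], [-0.84, 72.0, 475.0, 342.0], [-0.84, 68.0, 475.0, 342.0]]
[265 131]
t 11.55 pos [469.3   8.9 180.1] yaw -29.14 F [-0.   0.2 -1.9] w 25.8 grip 39.8 q7 -0.49
units now [11.735 -6.324  0.09 ] after turn [12.591 -4.38   0.085] turn units [ 1.000e-03 -5.000e-03 -1.828e+00]
```

View pics/z4.png

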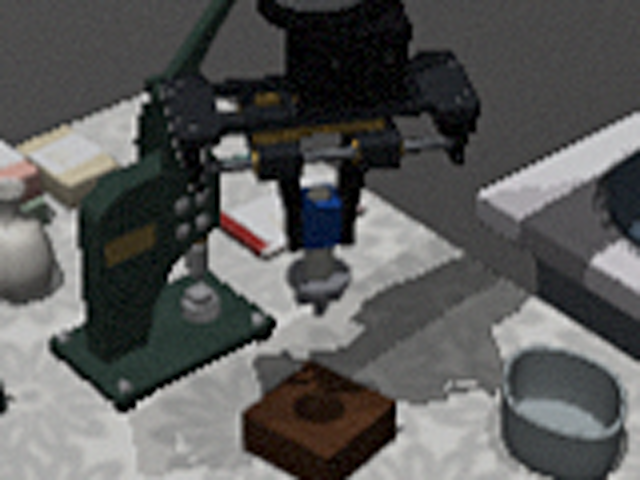

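The spindle is held upright, hanging straight below the fingers (crop 320,220), clear of the stand. Both views give the cross at 70°, so the tool yaw should be -20°.

```bash
python3 -m handwheel '[{"x":0,"y":0,"z":0,"ax":0,"ay":0,"az":-0.9,"gripper":15},{"x":0,"y":0,"z":0,"ax":0,"ay":0,"az":-0.9,"gripper":15},{"x":0.6,"y":-0.2,"z":0,"ax":0,"ay":0,"az":0,"gripper":15},{"x":0.9,"y":-0.31,"z":0,"ax":0,"ay":0,"az":0,"gripper":15},{"x":0.9,"y":-0.31,"z":0,"ax":0,"ay":0,"az":0,"gripper":15},{"x":0.9,"y":-0.31,"z":0,"ax":0,"ay":0,"az":0,"gripper":15},{"x":0.9,"y":-0.31,"z":0,"ax":0,"ay":0,"az":0,"gripper":15},{"x":0.9,"y":-0.31,"z":0,"ax":0,"ay":0,"az":0,"gripper":15},{"x":0.9,"y":-0.31,"z":0,"ax":0,"ay":0,"az":0,"gripper":15},{"x":0.9,"y":-0.31,"z":0,"ax":0,"ay":0,"az":0,"gripper":15},{"x":0.9,"y":-0.31,"z":0,"ax":0,"ay":0,"az":0,"gripper":15},{"x":0.9,"y":-0.31,"z":0,"ax":0,"ay":0,"az":0,"gripper":15}]'
python3 -m handwheel '[{"x":0.9,"y":-0.31,"z":0,"ax":0,"ay":0,"az":0,"gripper":15},{"x":0.9,"y":-0.31,"z":0,"ax":0,"ay":0,"az":0,"gripper":15},{"x":0.9,"y":-0.31,"z":0,"ax":0,"ay":0,"az":0,"gripper":15},{"x":0.9,"y":-0.31,"z":0,"ax":0,"ay":0,"az":0,"gripper":15},{"x":0.3,"y":-0.1,"z":0,"ax":0,"ay":0,"az":0,"gripper":15},{"x":0,"y":0,"z":0,"ax":0,"ay":0,"az":0,"gripper":15},{"x":0,"y":0,"z":0,"ax":0,"ay":0,"az":0,"gripper":15}]'
python3 - <<'E'
from h import *
plan(474.4,342.9,130,-19.7)
b=get_image("side"); cv2.imwrite("pics/side4.png",b)
s=monitor.get_state(); x,y,z=s["eef_pos"]
P,r=rect(b,(100,90,40),(130,255,255),(280,140,110,90),z+15,"side"); print("blue",r,"tcp px",proj([x,y,z],"side"))
print("tip/axis px",[proj([x,y,z+k],"side").round(1).tolist() for k in(36,0,-26,-62)])
E
```

```text
time_s: 12.55
eef_pos: [473.3, 239.4, 178.5]
eef_rot: [-2.576, -1.798, 0.005]
ft_force: [0.2, 0.4, -1.8]
width: 25.7
grip_force: 39.8
time_s: 13.13
eef_pos: [475.9, 340.5, 178.8]
eef_rot: [2.575, 1.798, -0.004]
ft_force: [1.1, -1.0, -2.7]
width: 26.0
grip_force: 39.8
t 13.13 pos [475.9 340.5 178.8] yaw -20.15 F [ 1.1 -1.  -2.7] w 26.0 grip 39.8 q7 -0.91
units now [ 0.074 -0.088  1.952] after turn [ 0.069 -0.089  1.952] turn units [-0.008  0.034 -0.091]
blue ((472.98504638671875, 344.08526611328125), (60.05469512939453, 22.821290969848633), 34.68977355957031) tcp px [358.58295184 197.67213271]
tip/axis px [[361.0, 185.6], [358.6, 197.7], [356.9, 206.0], [354.8, 217.1]]
```

```bash
python3 -m handwheel '[{"x":0.07,"y":-0.09,"z":0.4,"ax":0,"ay":0,"az":-0.05,"gripper":15},{"x":0,"y":0,"z":0.5,"ax":0,"ay":0,"az":0,"gripper":15},{"x":0,"y":0,"z":0.5,"ax":0,"ay":0,"az":0,"gripper":15},{"x":0,"y":0,"z":0.5,"ax":0,"ay":0,"az":0,"gripper":15},{"x":0,"y":0,"z":0,"ax":0,"ay":0,"az":0,"gripper":15},{"x":0,"y":0,"z":0,"ax":0,"ay":0,"az":0,"gripper":15}]'
python3 - <<'E'
from h import *
plan(474.4,342.9,94,-19.7)
b=get_image("side"); cv2.imwrite("pics/side5.png",b)
a=get_image("top"); cv2.imwrite("pics/top5.png",a)
s=monitor.get_state(); x,y,z=s["eef_pos"]
sc=7.14;o=np.array([330,186])
print([((proj(p,"side")-o)*sc).round().tolist() for p in([x,y,z],[x,y,z-26],[x,y,z-62],[474.1,342.1,62])])
cv2.imwrite("pics/z5.png",np.hstack([cv2.resize(b[186:186+63,330:330+56],(400,450),interpolation=cv2.INTER_CUBIC),cv2.resize(a[190:190+90,120:200],(400,450),interpolation=cv2.INTER_CUBIC)]))
E
```

```text
time_s: 13.68
eef_pos: [474.5, 342.7, 131.7]
eef_rot: [2.573, 1.802, -0.003]
ft_force: [0.2, -0.2, -2.0]
width: 25.5
grip_force: 39.8
t 13.68 pos [474.5 342.7 131.7] yaw -19.98 F [ 0.2 -0.2 -2. ] w 25.5 grip 39.8 q7 -0.89
units now [ 0.008 -0.005  1.509] after turn [ 0.005 -0.006  1.509] turn units [-0.01   0.023 -0.057]
[[195.0, 193.0], [184.0, 249.0], [169.0, 323.0], [164.0, 337.0]]
```

View pics/z5.png

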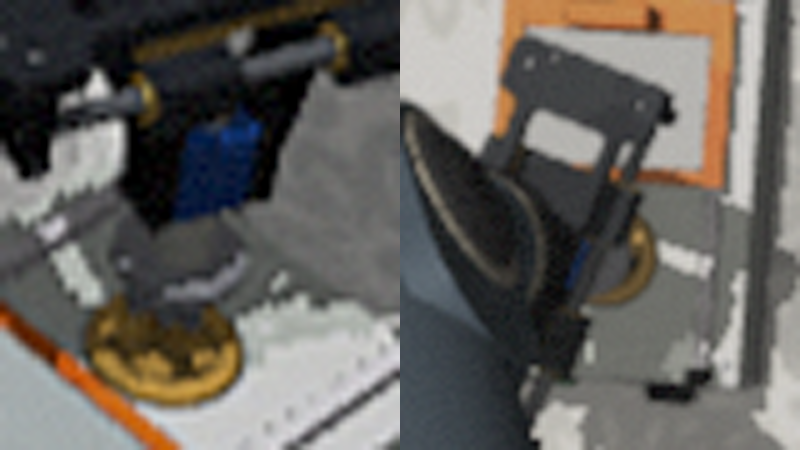

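The spindle sits upright just above the brass (crop 175,340), aligned within a mm or so. Insert in small steps, watching force.

```bash
python3 -m handwheel '[{"x":0,"y":0,"z":0.2,"ax":0,"ay":0,"az":0,"gripper":15},{"x":0,"y":0,"z":0.2,"ax":0,"ay":0,"az":0,"gripper":15},{"x":0,"y":0,"z":0.1,"ax":0,"ay":0,"az":0,"gripper":15},{"x":0,"y":0,"z":0,"ax":0,"ay":0,"az":0,"gripper":15}]' 50; python3 -m handwheel '[{"x":0,"y":0,"z":0.1,"ax":0,"ay":0,"az":0,"gripper":15},{"x":0,"y":0,"z":0.1,"ax":0,"ay":0,"az":0,"gripper":15},{"x":0,"y":0,"z":0.1,"ax":0,"ay":0,"az":0,"gripper":15},{"x":0,"y":0,"z":0.1,"ax":0,"ay":0,"az":0,"gripper":15},{"x":0,"y":0,"z":0,"ax":0,"ay":0,"az":0,"gripper":15}]'
```

```text
time_s: 14.12
eef_pos: [474.3, 343.9, 119.3]
eef_rot: [2.572, 1.804, -0.002]
ft_force: [0.8, 0.5, -1.8]
width: 25.7
grip_force: 49.7
time_s: 14.53
eef_pos: [474.5, 344.0, 109.4]
eef_rot: [2.572, 1.804, -0.002]
ft_force: [0.3, -0.8, -1.6]
width: 25.5
grip_force: 49.7
```

Fins are entering without force. Continue.

```bash
python3 -m handwheel '[{"x":0,"y":0,"z":0.1,"ax":0,"ay":0,"az":0,"gripper":15},{"x":0,"y":0,"z":0.1,"ax":0,"ay":0,"az":0,"gripper":15},{"x":0,"y":0,"z":0.1,"ax":0,"ay":0,"az":0,"gripper":15},{"x":0,"y":0,"z":0,"ax":0,"ay":0,"az":0,"gripper":15}]' 60; python3 -m handwheel '[{"x":0,"y":0,"z":0.1,"ax":0,"ay":0,"az":0,"gripper":15},{"x":0,"y":0,"z":0.1,"ax":0,"ay":0,"az":0,"gripper":15},{"x":0,"y":0,"z":0,"ax":0,"ay":0,"az":0,"gripper":15}]'; python3 -c "
from h import *
plan(474.4,342.9,94,-19.7)"
```

```text
time_s: 14.87
eef_pos: [474.6, 344.1, 102.0]
eef_rot: [2.572, 1.804, -0.001]
ft_force: [-0.9, -0.5, -0.6]
width: 25.7
grip_force: 59.7
time_s: 15.12
eef_pos: [475.0, 344.3, 97.8]
eef_rot: [-2.572, -1.804, -0.001]
ft_force: [-1.5, 0.1, 3.1]
width: 25.5
grip_force: 59.7
t 15.12 pos [475.  344.3  97.8] yaw -19.9 F [-1.5  0.1  3.1] w 25.5 grip 59.7 q7 -0.88
units now [-0.061 -0.002  0.151] after turn [-0.061 -0.002  0.151] turn units [-0.    -0.005 -0.041]
```

```bash
python3 -m handwheel '[{"x":-0.03,"y":0,"z":0.1,"ax":0,"ay":0,"az":0,"gripper":15},{"x":0,"y":0,"z":0.08,"ax":0,"ay":0,"az":0,"gripper":15},{"x":0,"y":0,"z":0,"ax":0,"ay":0,"az":0,"gripper":15}]'; python3 -m handwheel '[{"x":0,"y":0,"z":0.08,"ax":0,"ay":0,"az":0,"gripper":15},{"x":0,"y":0,"z":0,"ax":0,"ay":0,"az":0,"gripper":15},{"x":0,"y":0,"z":0,"ax":0,"ay":0,"az":0,"gripper":15}]'
```

```text
time_s: 15.37
eef_pos: [474.9, 344.2, 93.9]
eef_rot: [-2.571, -1.804, -0.002]
ft_force: [-1.6, -0.9, 6.3]
width: 25.7
grip_force: 59.7
time_s: 15.62
eef_pos: [475.0, 344.3, 93.8]
eef_rot: [-2.571, -1.803, -0.003]
ft_force: [-5.5, -2.9, 17.9]
width: 25.5
grip_force: 59.7
```

Bottomed at TCP z=93.8, exactly as predicted for home, with 18 N pressing. Add a little, hold, and verify visually.

```bash
python3 -m handwheel '[{"x":0,"y":0,"z":0.05,"ax":0,"ay":0,"az":0,"gripper":15},{"x":0,"y":0,"z":0,"ax":0,"ay":0,"az":0,"gripper":15},{"x":0,"y":0,"z":0,"ax":0,"ay":0,"az":0,"gripper":15},{"x":0,"y":0,"z":0,"ax":0,"ay":0,"az":0,"gripper":15},{"x":0,"y":0,"z":0,"ax":0,"ay":0,"az":0,"gripper":15},{"x":0,"y":0,"z":0,"ax":0,"ay":0,"az":0,"gripper":15}]'
python3 - <<'E'
from h import *
b=get_image("side"); cv2.imwrite("pics/z6.png",np.hstack([cv2.resize(b[186:249,330:386],(400,450),interpolation=cv2.INTER_CUBIC),cv2.resize(b[60:300,120:440],(400,450))]))
E
```

```text
time_s: 16.12
eef_pos: [475.1, 344.3, 93.7]
eef_rot: [-2.57, -1.803, -0.003]
ft_force: [-7.0, -3.9, 25.0]
width: 25.3
grip_force: 59.7
```

View pics/z6.png

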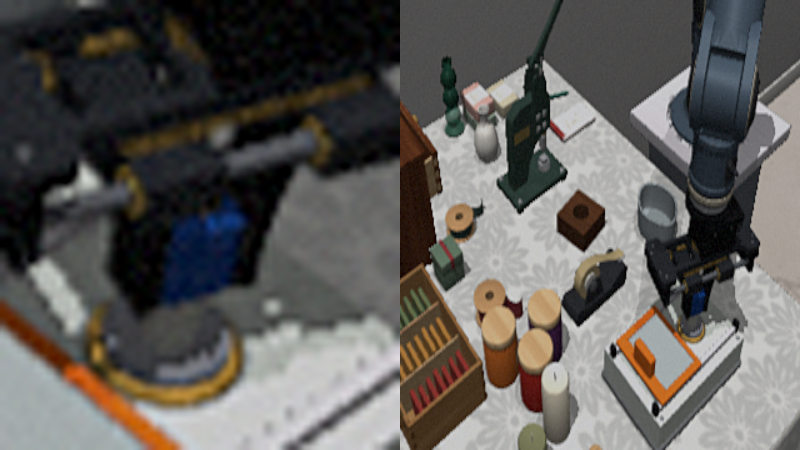

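The flange sits flat on the brass ring (crop 170,345), the guard is still open, and the bystanders are in place. Handing in.

```bash
python3 -c "
from h import *
print(ctrl.close_job())"
```

```text
the job is handed in; nothing more can be done
None
```

I handed the job in at about 16 s: the guard is open against its stop, and the spindle is meshed in the socket with its flange on the brass, held there at about 25 N. The spools, gift box and candle jar were left where they were.

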